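Snap a collar tag shut in the bench pliers

TASK

Take the grey collar tag by its tall tab, stand it upright in the nest between the jaws of the bench pliers, and squeeze the two plier handles together gently until you feel the tag's white front shell give and snap home; stop there, as squeezing on cracks the shut tag. Do not press the shell with the fingers. Then let the handles spring open, take the tag out by its tab, stand it upright in the empty steel tray, and leave the bottles, swab glass and tweezers where they are.

Things in the scene. Friction and masses are not known exactly. Their poses are not given: they have to be found in the camera images.
- tag: Loose upright collar tag, 60 to 110 g. Origin: underside, mid open thickness; z up. Grey sole 34 (x) x 19 x 3 mm, y -12 to +7; back shell 34 x 11 x 36 high, y -12 to -1; tab on it 20 (x) x 12 (y -12 to 0), z 36 to 71. White front shell 34 x 8 x 31 on the +y side (see joint tag_front). 24 mm thick in y open, 19 shut. May stand in the nest either way round.
- tag_tab (a point): The point to hold the tag: middle of the tab, at (0, -6, 56) mm in the tag's frame; axes as the tag's. Grip it across its 12 mm thickness (tag's y).
- tag_front (a joint): Travel (m) of the tag's white front shell, which slides to -y: 0 open (y +4 to +12 mm of the tag), 0.005 snapped home (y -1 to +7 mm). The force to push it grows to about 27 N at 1.6 mm, falls to nothing at 3.5 mm; then it pulls itself shut and stays.
- pliers: Bench pliers' dark steel base, 140 x 86 x 10 mm, fixed to the table. Origin: on the table under the nest's centre; +x to the two pivots (at x = 65 mm, y = +-27.5; pins up to z = 44), -x to the handles, +y to the left handle. Arms, jaws and handles lie level, up to z = 39 mm.
- nest (a point): Centre of the nest's floor between the jaws, 10 mm above the table; axes as the pliers'. End stops 6 mm high at x = +-20 mm (3 mm play at each end of the tag's 34 mm side); no walls in y. Open, the right jaw's pad is at y = -14.5 mm, the left one, on a set screw, at +14.5 to +20.5: its setting varies and is not measured. Pads press 21 to 37 mm above the table.
- left_handle_grip (a point): Point to squeeze on the left handle: middle of its black grip (112 long, 12 thick, 20 high), 29 mm above the table; at (-110, +27.5, 29) mm of the pliers when open; moves with the handle.
- right_handle_grip (a point): The same on the right handle, at (-110, -27.5, 29) mm when open. Outer faces 67 mm apart here when open, about 32 to 47 when the tag snaps, by the set screw. Squeezed here, resistance peaks near 10 N per handle, drops to 2 N as the tag snaps, then grows by 2 N a mm after some 4 mm: over 10 N then, or 25 N ever, cracks the tag.
- left_handle (a joint): Closing angle of the left handle (rad): 0 open (a spring of 1.5 to 2 N at the grip returns it), 0.2 at its stop. The handles turn separately, so pliers and tag centre themselves between the fingers.
- right_handle (a joint): Closing angle of the right handle (rad), as for the left.
- tray: Empty open steel tray, 110 (x) x 90 (y) x 14 mm, walls 3 mm, floor 3 mm above the table, fixed. Origin: centre of its underside. It is left or right of the pliers, the tag on the other side.
- swab_glass: Bystander: small glass with wooden swabs, 42 mm across, 86 mm high; origin at the centre of its underside.
- eye_rinse: Bystander: small white bottle with a blue cap, 32 mm across, 68 mm high; origin at the centre of its underside.
- stain_bottle: Bystander: small bottle with a red cap, 34 mm across, 70 mm high; origin at the centre of its underside.
- tweezers: Bystander: steel tweezers, 151 mm long, 9 mm high, lying on the table; origin at the middle of the underside.
Things that resemble listed ones, but are neither listed nor needed, are in the scene too. What is shaped like the tag but yellow is not meant.

How it is judged:
On the way, in this order (a step that is already met when the one before it is completed fails the run):
1. the tag stands upright in the nest, its front shell still open (horizontal distance between tag and nest below 0.011 m and z of tag in the frame of nest between -0.003 and 0.003 m and angle between the y axis of tag and the y axis of pliers, either way round below 0.15 rad and angle between tag's own z axis and vertical below 0.1 rad and value of joint tag_front below 0.002 m), for 0.2 s.
2. squeezed in the pliers, the front shell has snapped home while the tag stands in the nest (value of joint tag_front above 0.0042 m and horizontal distance between tag and nest below 0.015 m and z of tag in the frame of nest below 0.006 m and value of joint each of left_handle, right_handle above 0.02 rad), for 0.1 s.
At the end, for the whole second after the job is handed in: Tag snapped shut (travel over 4.2 of 5 mm), upright (0.15 rad) and at rest on the tray's floor, its origin within 42 mm (tray x) and 34 mm (tray y) of the tray's centre and under 8 mm above its underside; both handles sprung open (under 0.03 rad) (value of joint tag_front above 0.0042 m and x of tag in the frame of tray between -0.042 and 0.042 m and y of tag in the frame of tray between -0.034 and 0.034 m and z of tag in the frame of tray below 0.008 m and angle between tag's own z axis and vertical below 0.15 rad and linear speed of tag below 0.02 m/s and value of joint each of left_handle, right_handle below 0.03 rad); the robot touches nothing.
It fails at once if a plier handle is squeezed with more than 25 N (the tag cracks) (contact force between the fingers and left_handle above 25 N or contact force between the fingers and right_handle above 25 N).
It fails at once if the handles are squeezed on with more than 10 N after the shell has snapped home (value of joint tag_front above 0.0042 m and (contact force between the fingers and left_handle above 10 N or contact force between the fingers and right_handle above 10 N)).
It fails at once if the fingers press on the tag's front shell (more than 4 N) (contact force between the fingers and tag_front above 4 N).
It fails at once if a bystander (swab glass, either bottle, tweezers) is moved more than 3 cm (distance of any of swab_glass, eye_rinse, stain_bottle, tweezers from where it was at the start of the episode above 0.03 m).
It also fails if it takes over 67 s, if anything falls off the work surface, if the arm or the gripper's body presses on something with over 40 N, if the wrist force passes 120 N, or if a joint passes its speed limit or range.

ROBOT

A 7-joint arm with a two-finger parallel gripper is mounted at the origin on a cart in front of the work surface, level with it; the furniture and walls round the work are solid. World frame = base frame: x ahead of the robot, y to its left, z up, the work surface at z = 0. Lengths are in m, angles in rad, forces in N, time in s.
With the tool pointing down it reaches from about 0.425 to 0.925 m from the base axis. Payload 6.8 kg.
Tool frame: the origin (TCP) lies on the centre line of the jaws, within the pads' length; the fingertips stand 25 mm ahead of it and the grasp point (between the pads) lies 6 mm ahead of it; z points along the fingers, y is the line along which they close (so a half turn about z gives the same grasp; the last joint's range is limited). The gripper opens to 85 mm and grips with 20 to 120 N. Pads are 22 mm wide; open, the fingers measure 114 mm over their backs; the gripper's body (76 mm by 85 mm) begins 54 mm behind the grasp point. The pads swing forward as they close: fully open they stand 13 mm farther back than shut.
Start: joints at [-1.36, 0.477, 0.022, 1.555, -0.011, 1.109, -0.083], TCP at [0.212, 0.641, 0.256] pointing down, gripper open.
Joint ranges: [-2.96, 2.96], [-0.34, 2.1], [-1.41, 1.46], [0.24, 2.44], [-1.37, 4.51], [0.17, 1.92], [-2.96, 2.96]. Speed limits (rad/s): [2.39, 2.39, 3.14, 3.14, 3.14, 3.14, 3.14].

INTERFACE

Orientations are given as a rotation vector (axis times angle).
In Python, from bench import telemetry, grab_frame, job gives the robot as it stands.
- The arm moves only by the tool apply_moves, never from a script. Its argument "rows" is a list of rows, each a list of 2 entries, a list of its own where there are three numbers: the shift along the tool's x, y, z each as a share of 250 mm, from -1 to 1, then the turn, a rotation vector about the tool's x, y, z each as a share of pi rad, from -1 to 1. A call has 1 to 10 rows; each row is the pose to reach, as a shift and turn from the pose commanded when the call began, along the tool's axes at that moment, turning the shorter way round; what a row does not reach only later rows make up. A row lasts 1/8 s, in which the tool goes at most 62.5 mm and 10.7 degrees, less where a joint would pass 70% of its speed; a pose out of reach is approached as far as the arm can. A call with a number of a shift or a turn outside -1 to 1 is refused whole. A call with a gripper value outside its range is refused whole. "jaw" is the gripper's target within -1 to 1 (fully open at 1, half-way at 0, shut at -1), set as the call begins (left out, the last holds). The fingers move at their own pace and stop on an object; "newtons" is the grip in N (left out, the last holds). Time passes only in rows, so rows that repeat a pose let the fingers close. It gives the time, the measured TCP pose, the force, the opening and the grip force at its end, in the units of the state.
- telemetry.get_obs(): the state, without advancing time (a new reading comes with each control period).
- grab_frame(name): name is "scene" or "top" or "wrist"; returns a dict with "frame" (420x560x3 uint8, red, green, blue), "vertical_fov" (degrees; the focal length in pixels is half the picture's height over the tangent of half this angle, whatever the lens; pixels are square), "cx", "cy" (the principal point, pixels), "origin" and "attitude" of the camera in the world. Camera axes: x right, y up, looking along -z (the intrinsics and any distortion apply to the point x, -y, -z); pixel columns grow to the right and rows downward; lengths in m; the calibration is good to about 2 mm. A picture is of the moment at which its call begins. There is no depth.
- job.hand_in(): hands the job in; it is judged then, once.
The state is a dict: "clock": time; "joints": joint angles; "qvel": joint speeds; "tau": joint torques, N m; "tcp_pos": TCP position; "orientation": TCP orientation; "contact_force": force on the tool from outside, world axes, zero at the start; "moment": the same for the moment, N m; "grip_width": finger opening in m; "gripper_force": force on a finger pad.
Only numpy, scipy, OpenCV 4.12 (cv2) and the standard library are available. Lean on these libraries where they do the work, as an engineer would, in place of code of your own. Each camera call takes 0.05 s, during which the arm holds its last target. There are 200 camera calls.

## Working session

There is one attempt and no reset: what is moved stays moved. The work goes in short steps, Python scripts to look and compute and a tool call to move; the robot and the scene stay as the last step left them, time stands still between calls to the robot, and variables do not carry over. Pictures are saved under pics/ and viewed, at most 13 in all, crops included, and the job is handed in when it is done.

Besides the shell and the picture viewer there is one more tool, called after "Call:" as name([rows], argument=value, ...), one row to a line, values as JSON. apply_moves: Moves the arm, as the interface text tells. Its arguments: {"type":"object","properties":{"rows":{"type":"array"},"jaw":{"type":"number"},"newtons":{"type":"number"}},"required":["rows"]}

```bash
mkdir -p pics; cat > h.py <<'E'
import numpy as np, cv2
from scipy.spatial.transform import Rotation as R
from bench import telemetry, grab_frame, job
def snap(name,fn):
    g=grab_frame(name); cv2.imwrite('pics/'+fn,g['frame'][:,:,::-1])
    np.save('pics/'+fn+'.npy',{k:v for k,v in g.items() if k!='frame'},allow_pickle=True)
    return g
def load(fn): return np.load('pics/'+fn+'.npy',allow_pickle=True).item()
def rot(a):
    a=np.array(a,float)
    return a if a.shape==(3,3) else (R.from_rotvec(a).as_matrix() if a.size==3 else R.from_quat(a).as_matrix())
def ray(g,u,v,z):
    f=210/np.tan(np.radians(g['vertical_fov'])/2)
    d=rot(g['attitude'])@np.array([(u-g['cx'])/f,-(v-g['cy'])/f,-1]); o=np.array(g['origin'])
    return o+d*(z-o[2])/d[2]
def proj(g,p):
    f=210/np.tan(np.radians(g['vertical_fov'])/2)
    c=rot(g['attitude']).T@(np.array(p)-np.array(g['origin']))
    return g['cx']+f*c[0]/-c[2], g['cy']-f*c[1]/-c[2]
def tool(dw):  # world shift -> tool shares
    s=telemetry.get_obs(); return np.round(rot(s['orientation']).T@np.array(dw)/.25,4)
E
python3 - <<'E'
from h import *
for n in ['top','scene']:
    g=snap(n,n+'0.png'); print({k:v for k,v in g.items() if k!='frame'})
    im=cv2.imread(f'pics/{n}0.png'); cv2.imwrite(f'pics/{n}0b.png',cv2.resize(im,(800,600),interpolation=cv2.INTER_CUBIC))
s=telemetry.get_obs(); print(s)
E
```

```text
{'vertical_fov': 47.95548115185879, 'cx': 275.42165683590633, 'cy': 203.09907934783402, 'origin': array([ 0.49305193, -0.01426614,  1.67446523]), 'attitude': array([ 0.06101101, -0.03866878, -1.54575167])}
{'vertical_fov': 49.68370727106178, 'cx': 277.04301020323174, 'cy': 204.63647244749245, 'origin': array([-0.06919738, -0.81975978,  0.80570439]), 'attitude': array([ 0.92628553, -0.33234875, -0.66797578])}
{'clock': 0.1, 'joints': array([-1.36008877,  0.47771335,  0.02236083,  1.55633429, -0.01150619,
        1.10931973, -0.08310667]), 'qvel': array([-0.00150591, -0.00172278, -0.0001012 , -0.00152353,  0.00143411,
        0.00055912,  0.00048669]), 'tau': array([ 4.01996600e-03, -5.97760713e+01,  1.61338516e+00, -2.81956816e+01,
        1.28151564e-02,  5.07508477e-03,  1.63616789e-05]), 'tcp_pos': array([0.21143094, 0.64051575, 0.25543373]), 'orientation': array([-4.98649611e-01, -3.10162340e+00,  2.57656397e-03]), 'contact_force': array([-0.33637769, -0.34676845, -0.31293261]), 'moment': array([ 0.02492784,  0.0044087 , -0.05523678]), 'gripper_force': 0.0, 'grip_width': 0.0853456372520562}
```

View pics/top0b.png

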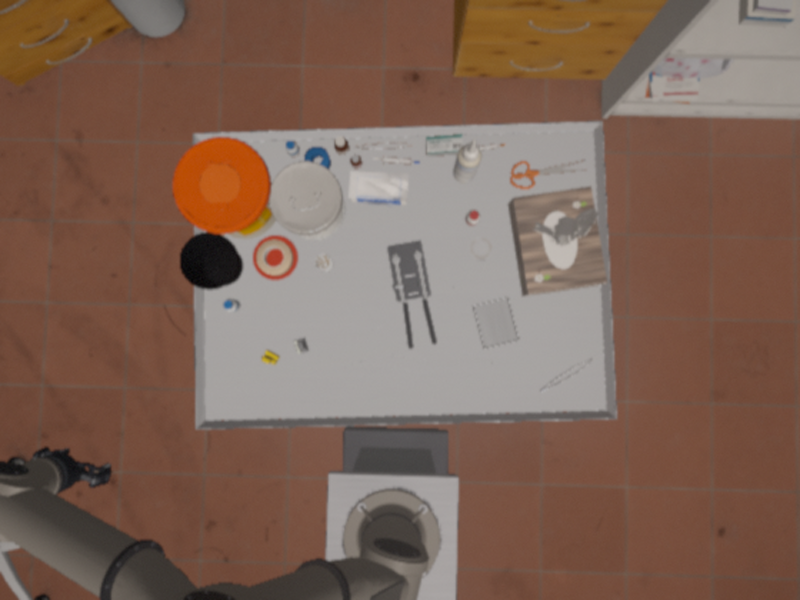

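View pics/scene0b.png

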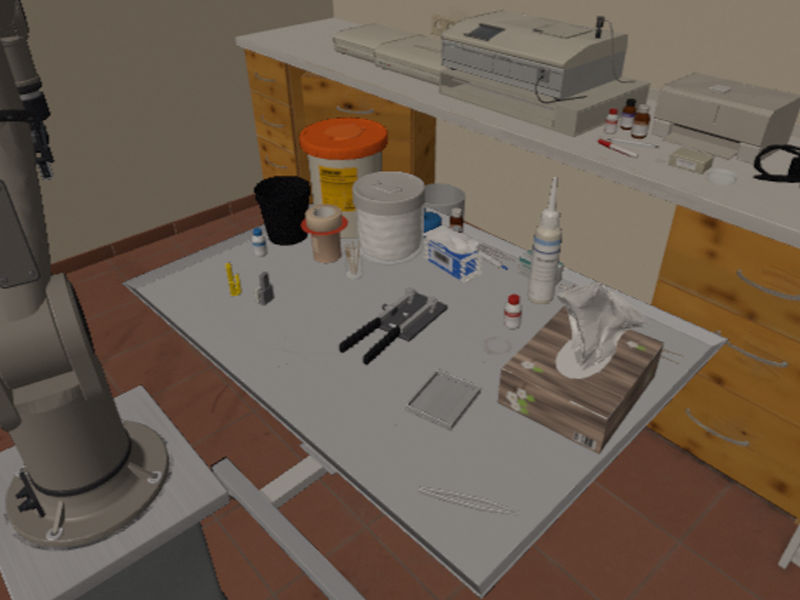

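The top view shows the tag at (302,345), the yellow decoy at (270,357), the pliers at about (410,272) with handles towards the robot, and the tray at (495,322). Pixels are in the enlarged picture.

```bash
python3 - <<'E'
from h import *
g=load('top0.png')
k=.7
for n,u,v,z in [('tag top',302,343,.07),('yellow',270,357,.05),('tray',495.5,322.5,.007),('lh end',411,347,.029),('rh end',435,342,.029),('nest?',411,275,.02),('basefl',390,244,.01),('basefr',422,241,.01),('basenl',397,302,.01),('basenr',430,298,.01),('tr1',473,303,.014),('tr2',509,298,.014),('tr3',484,348,.014),('tr4',519,342,.014)]:
    print(n,ray(g,u*k,v*k,z).round(4))
s=telemetry.get_obs();print(rot(s['orientation']).round(3))
E
```

```text
tag top [0.464  0.2241 0.07  ]
yellow [0.4282 0.303  0.05  ]
tray [ 0.5252 -0.2426  0.007 ]
lh end [ 0.4603 -0.0355  0.029 ]
rh end [ 0.4738 -0.0936  0.029 ]
nest? [ 0.6366 -0.0316  0.02  ]
basefl [0.7135 0.0223 0.01  ]
basefr [ 0.7228 -0.057   0.01  ]
basenl [0.5698 0.0013 0.01  ]
basenr [ 0.5816 -0.0799  0.01  ]
tr1 [ 0.5716 -0.1857  0.014 ]
tr2 [ 0.5861 -0.2738  0.014 ]
tr3 [ 0.462  -0.2145  0.014 ]
tr4 [ 0.4788 -0.2998  0.014 ]
[[-0.95   0.313 -0.   ]
 [ 0.313  0.95  -0.002]
 [-0.    -0.002 -1.   ]]
```

Call:
apply_moves([
  [[-0.74,-0.63,0],[0,0,0]],
  [[-0.74,-0.63,0],[0,0,0]],
  [[-0.74,-0.63,0],[0,0,0]],
  [[-0.74,-0.63,0],[0,0,0]],
  [[-0.74,-0.63,0],[0,0,0]],
], jaw=1)

```text
clock: 0.72
tcp_pos: [0.3412, 0.4286, 0.2562]
orientation: [0.511, 3.099, -0.003]
contact_force: [-0.3, 1.1, 0.2]
grip_width: 0.0851
gripper_force: 0.0
```

Call:
apply_moves([
  [[-0.74,-0.63,0],[0,0,0]],
  [[-0.74,-0.63,0],[0,0,0]],
  [[-0.74,-0.63,0],[0,0,0]],
  [[-0.74,-0.63,0],[0,0,0]],
  [[-0.74,-0.63,0],[0,0,0]],
  [[-0.74,-0.63,0],[0,0,0]],
])

```text
clock: 1.48
tcp_pos: [0.4637, 0.2271, 0.2561]
orientation: [-0.497, -3.101, -0.001]
contact_force: [-0.2, 0.4, -0.7]
grip_width: 0.0854
gripper_force: 0.0
```

```bash
python3 - <<'E'
from h import *
g=snap('wrist','w1.png'); s=telemetry.get_obs()
print(g['origin'],rot(g['attitude']).round(2),s['clock'],s['tcp_pos'],s['joints'].round(2))
im=cv2.imread('pics/w1.png'); cv2.imwrite('pics/w1b.png',cv2.resize(im,(800,600),interpolation=cv2.INTER_CUBIC))
for p in [(.464,.224,.07),(.464,.224,0)]: print(proj(g,p))
E
```

```text
[0.39073397 0.25128281 0.37299263] [[ 0.31 -0.91 -0.28]
 [ 0.95  0.3   0.09]
 [-0.   -0.3   0.95]] 1.525 [0.46336886 0.22769643 0.256073  ] [-0.76  0.22  0.21  1.94 -0.05  0.99  0.73]
(np.float64(279.32341343013223), np.float64(191.99033397118424))
(np.float64(279.8790965928618), np.float64(176.98310895143192))
```

View pics/w1b.png

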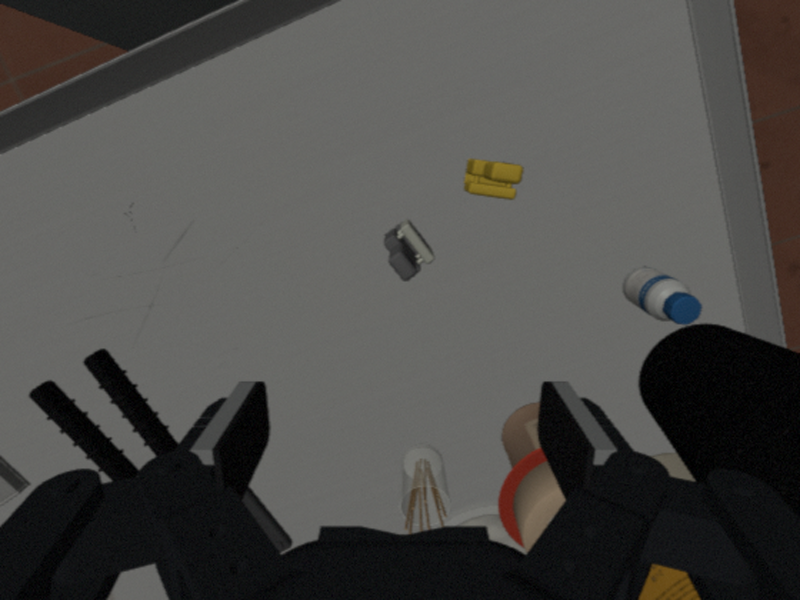

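```bash
python3 - <<'E'
import cv2
im=cv2.imread('pics/w1.png')[145:205,250:320]; cv2.imwrite('pics/w1c.png',cv2.resize(im,None,fx=10,fy=10,interpolation=cv2.INTER_CUBIC))
E
```

```text
(no output)
```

View pics/w1c.png

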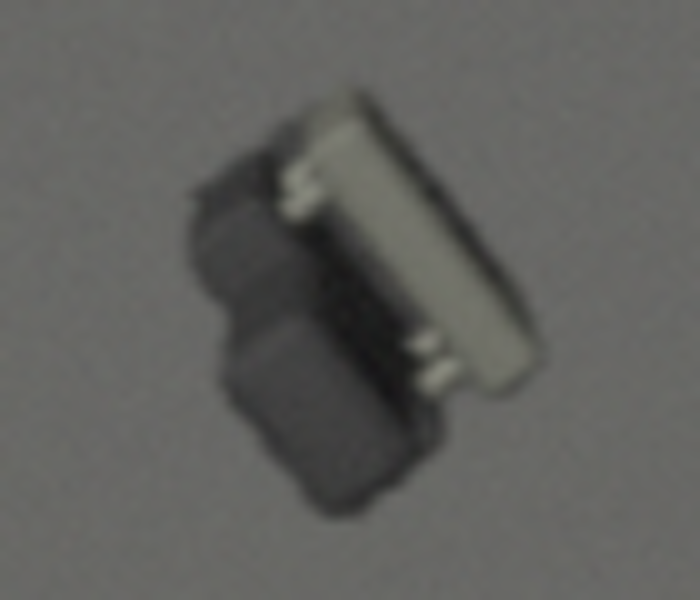

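```bash
python3 - <<'E'
from h import *
g=load('w1.png')
P=lambda a,b,z: ray(g,250+a/10,145+b/10,z)
t=P(322,418,.071); print('tab',t)
for a,b,z in [((312,160),(490,392),.031),((345,120),(535,350),.031),((235,372),(328,512),.071),((300,322),(412,438),.071)]:
    p,q=P(*a,z),P(*b,z); d=q-p; print(p.round(4),q.round(4),np.hypot(*d[:2]).round(4),np.degrees(np.arctan2(d[1],d[0])).round(1))
E
```

```text
tab [0.4597738  0.22830104 0.071     ]
[0.4421 0.233  0.031 ] [0.4718 0.2433 0.031 ] 0.0315 19.2
[0.4392 0.2376 0.031 ] [0.4689 0.2493 0.031 ] 0.032 21.5
[0.4529 0.2219 0.071 ] [0.4688 0.2259 0.071 ] 0.0163 14.5
[0.4503 0.2292 0.071 ] [0.4643 0.2358 0.071 ] 0.0155 25.2
```

Call:
apply_moves([
  [[0.014,-0.002,0.42],[0,0,-0.213]],
  [[0.014,-0.002,0.42],[0,0,-0.213]],
  [[0.014,-0.002,0.42],[0,0,-0.213]],
  [[0.014,-0.002,0.42],[0,0,-0.213]],
  [[0.014,-0.002,0.42],[0,0,-0.213]],
  [[0.014,-0.002,0.42],[0,0,-0.213]],
])

```text
clock: 2.28
tcp_pos: [0.4603, 0.2276, 0.1513]
orientation: [-0.547, 3.094, 0.001]
contact_force: [-0.4, 0.1, -0.6]
grip_width: 0.0855
gripper_force: 0.0
```

```bash
python3 - <<'E'
from h import *
g=snap('wrist','w2.png'); s=telemetry.get_obs()
M=rot(s['orientation']);print(s['clock'],s['tcp_pos'],M.round(3),s['joints'].round(2))
u,v=proj(g,(.4598,.2283,.071)); print(u,v)
u,v=int(u),int(v); u0=max(0,u-60);v0=max(0,v-60); print(u0,v0)
im=cv2.imread('pics/w2.png')[v0:v0+100,u0:u0+120]; cv2.imwrite('pics/w2c.png',cv2.resize(im,None,fx=6,fy=6,interpolation=cv2.INTER_CUBIC))
E
```

```text
2.325 [0.46039877 0.22730263 0.15136425] [[-0.939 -0.343  0.   ]
 [-0.343  0.939  0.   ]
 [-0.     0.    -1.   ]] [-0.64  0.35  0.07  2.04 -0.03  0.76  1.37]
282.9860190891134 230.35843173095986
222 170
```

View pics/w2c.png

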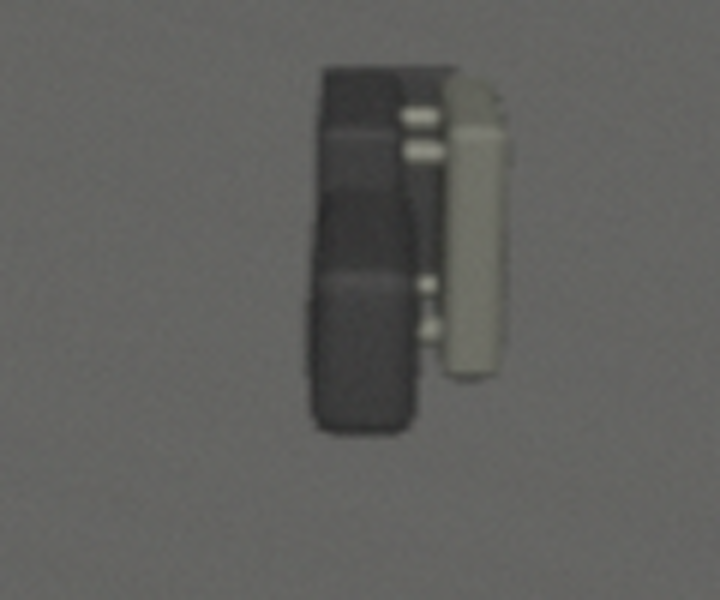

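```bash
python3 - <<'E'
from h import *
g=load('w2.png')
P=lambda a,b,z: ray(g,222+a/6,170+b/6,z)
t=P(362,353,.071); s=telemetry.get_obs(); print(t,(rot(s['orientation']).T@(t-s['tcp_pos'])))
for a,b,z in [((446,132),(442,375),.031),((503,132),(498,375),.031),((312,275),(316,430),.071),((414,275),(412,430),.071)]:
    p,q=P(*a,z),P(*b,z); d=q-p; print(np.hypot(*d[:2]).round(4),np.degrees(np.arctan2(d[1],d[0])).round(1))
E
```

```text
[0.45895192 0.22753972 0.071     ] [0.00128821 0.00069698 0.08036427]
0.0327 19.9
0.0327 20.1
0.0179 21.0
0.0179 19.8
```

Call:
apply_moves([
  [[0.005,0.003,0.15],[0,0,0]],
  [[0.005,0.003,0.25],[0,0,0]],
  [[0.005,0.003,0.34],[0,0,0]],
  [[0.005,0.003,0.34],[0,0,0]],
])

```text
clock: 2.82
tcp_pos: [0.4582, 0.2265, 0.0651]
orientation: [0.546, -3.091, 0.002]
contact_force: [0.7, -1.0, -0.0]
grip_width: 0.0856
gripper_force: 0.0
```

Call:
apply_moves([
  [[0,0,0],[0,0,0]],
  [[0,0,0],[0,0,0]],
  [[0,0,0],[0,0,0]],
  [[0,0,0],[0,0,0]],
  [[0,0,0],[0,0,0]],
  [[0,0,0],[0,0,0]],
], jaw=-1, newtons=40)

```text
clock: 3.58
tcp_pos: [0.4596, 0.227, 0.0668]
orientation: [-0.547, 3.093, 0.001]
contact_force: [-0.5, -0.8, 6.0]
grip_width: 0.0115
gripper_force: 39.9
```

Call:
apply_moves([
  [[0,0,-0.15],[0,0,0]],
  [[0,0,-0.4],[0,0,0]],
  [[0,0,-0.65],[0,0,0]],
  [[-0.02,-0.1,-0.73],[0,0,0]],
  [[-0.07,-0.35,-0.73],[0,0,0]],
  [[-0.124,-0.59,-0.73],[0,0,0]],
  [[-0.124,-0.59,-0.73],[0,0,0]],
])

```text
clock: 4.45
tcp_pos: [0.5408, 0.0929, 0.2487]
orientation: [-0.533, 3.096, -0.004]
contact_force: [-0.6, 0.8, -1.3]
grip_width: 0.0114
gripper_force: 39.2
```

Call:
apply_moves([
  [[-0.05,-0.2,0],[0,0,0.03]],
  [[-0.09,-0.4,0],[0,0,0.063]],
  [[-0.124,-0.59,0],[0,0,0.063]],
  [[-0.124,-0.59,0],[0,0,0.063]],
  [[-0.124,-0.59,0],[0,0,0.063]],
])

```text
clock: 5.08
tcp_pos: [0.6181, -0.0277, 0.2481]
orientation: [0.24, -3.131, -0.002]
contact_force: [0.2, 0.8, -0.4]
grip_width: 0.0116
gripper_force: 39.3
```

```bash
python3 - <<'E'
from h import *
g=snap('wrist','w3.png'); s=telemetry.get_obs()
M=rot(s['orientation']);print(s['clock'],s['tcp_pos'],M.round(3),s['joints'].round(2),s['grip_width'],s['contact_force'])
im=cv2.imread('pics/w3.png'); cv2.imwrite('pics/w3b.png',cv2.resize(im[80:380,80:480],None,fx=2,fy=2,interpolation=cv2.INTER_CUBIC))
E
```

```text
5.125 [ 0.61805683 -0.02701899  0.24823311] [[-0.988 -0.154 -0.001]
 [-0.154  0.988  0.001]
 [ 0.001  0.001 -1.   ]] [-0.26  0.4   0.26  1.72 -0.12  1.04  1.77] 0.011477573999951144 [ 0.39844469  0.5274548  -0.81740184]
```

View pics/w3b.png

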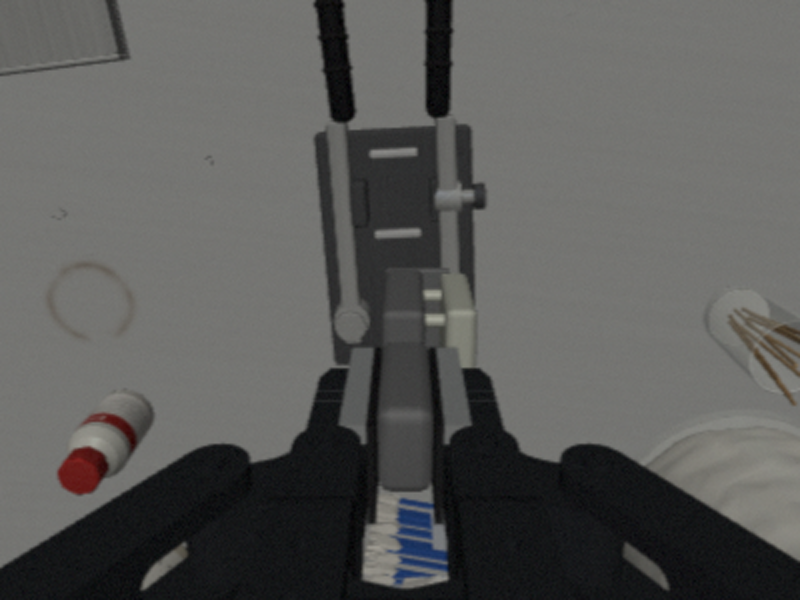

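```bash
python3 - <<'E'
from h import *
g=load('w3.png'); s=telemetry.get_obs(); M=rot(s['orientation']); T=s['tcp_pos']
P=lambda a,b,z: ray(g,80+a/2,80+b/2,z)
a,b=P(393,153,.016),P(398,233.5,.016); d=b-a
print('stops',a,b,np.hypot(*d[:2]),np.degrees(np.arctan2(d[1],d[0])),'nest',(a+b)/2)
for q in [((317,134),(336,362)),((470,125),(476,230)),]:
    p,r=P(*q[0],.01),P(*q[1],.01); e=r-p; print(p.round(4),r.round(4),np.hypot(*e[:2]).round(4),np.degrees(np.arctan2(e[1],e[0])))
zt=T[2]+.071-.0665
for q,z in [((385,409),zt),((432,409),zt),((383,488),zt),((430,488),zt),((443,318),zt-.04),((472,318),zt-.04),((386,315),zt-.035),((422,315),zt-.035),((387,270),zt-.071),((470,280),zt-.071)]: print(q,(M.T@(P(*q,z)-T)).round(4))
E
```

```text
stops [ 0.59299495 -0.03730767  0.016     ] [ 0.63671316 -0.02798164  0.016     ] 0.04470186648727858 12.041927299646396 nest [ 0.61485406 -0.03264466  0.016     ]
[ 0.59   -0.0793  0.01  ] [ 0.7232 -0.0527  0.01  ] 0.1359 11.31587386329239
[0.5727 0.0014 0.01  ] [0.6296 0.0154 0.01  ] 0.0586 13.803239865121352
(385, 409) [ 0.0107 -0.0041 -0.0045]
(432, 409) [ 0.0107  0.005  -0.0045]
(383, 488) [-0.0074 -0.0047 -0.0045]
(430, 488) [-0.0075  0.0048 -0.0045]
(443, 318) [0.0131 0.0094 0.0355]
(472, 318) [0.0131 0.0167 0.0355]
(386, 315) [ 0.016  -0.0048  0.0305]
(422, 315) [0.016  0.0039 0.0305]
(387, 270) [ 0.0155 -0.0056  0.0665]
(470, 280) [0.0123 0.0192 0.0665]
```

Call:
apply_moves([
  [[0.013,-0.04,0.2],[0,0,-0.016]],
  [[0.013,-0.04,0.4],[0,0,-0.016]],
  [[0.013,-0.04,0.51],[0,0,-0.016]],
  [[0.013,-0.04,0.51],[0,0,-0.016]],
  [[0.013,-0.04,0.51],[0,0,-0.016]],
])

```text
clock: 5.75
tcp_pos: [0.6178, -0.0383, 0.1226]
orientation: [-0.32, 3.123, 0.0]
contact_force: [0.0, -0.7, -0.7]
grip_width: 0.0114
gripper_force: 39.4
```

```bash
python3 - <<'E'
from h import *
g=snap('wrist','w4.png'); s=telemetry.get_obs()
M=rot(s['orientation']);print(s['clock'],s['tcp_pos'],M.round(3),s['contact_force'])
im=cv2.imread('pics/w4.png'); cv2.imwrite('pics/w4b.png',cv2.resize(im[160:360,180:380],None,fx=3,fy=3,interpolation=cv2.INTER_CUBIC))
E
```

```text
5.8 [ 0.61815737 -0.03862032  0.12308349] [[-0.979 -0.202  0.003]
 [-0.202  0.979  0.   ]
 [-0.003 -0.    -1.   ]] [-0.54505441 -0.45393774 -0.78919059]
```

View pics/w4b.png

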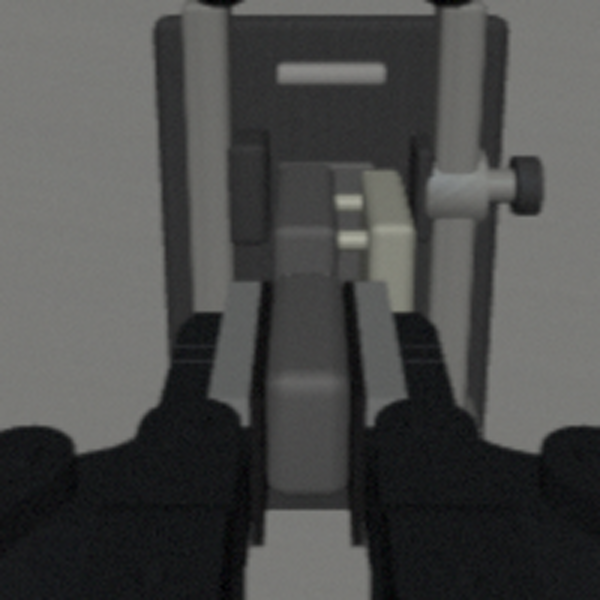

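```bash
python3 - <<'E'
from h import *
g=load('w4.png'); s=telemetry.get_obs(); M=rot(s['orientation']); T=s['tcp_pos']
P=lambda a,b,z: ray(g,180+a/3,160+b/3,z)
c=lambda a,b,z:(M.T@(P(a,b,z)-T)).round(4)
print('stop',c(331,65,.016),c(331,82,.016),'ends',c(277,73,.016),c(386,73,.016))
zb=T[2]-.0665
print('tagbot',c(277,164,zb),c(370,164,zb),'bs top',c(279,228,zb+.036),c(331,228,zb+.036),'wh',c(370,228,zb+.031),c(412,228,zb+.031))
print('tab',c(270,376,zb+.071),c(348,376,zb+.071),c(270,492,zb+.071))
print('pads z.037',c(268,243,.037),c(432,243,.037),c(412,135,.037),c(268,135,.037))
E
```

```text
stop [0.027  0.0063 0.107 ] [0.0229 0.0064 0.107 ] ends [ 0.0251 -0.0063  0.107 ] [0.0251 0.0192 0.107 ]
tagbot [ 0.0161 -0.0052  0.0665] [0.0161 0.0132 0.0665] bs top [ 0.0172 -0.0038  0.0305] [0.0172 0.0046 0.0305] wh [0.0151 0.0113 0.0355] [0.0151 0.0183 0.0355]
tab [ 0.0107 -0.0041 -0.0045] [ 0.0107  0.006  -0.0045] [-0.007  -0.0043 -0.0045]
pads z.037 [-0.0091 -0.008   0.0861] [-0.0091  0.0288  0.0861] [0.0162 0.0235 0.086 ] [ 0.0162 -0.0077  0.086 ]
```

Call:
apply_moves([
  [[0.013,0,0.06],[0,0,0]],
  [[0.013,0,0.12],[0,0,0]],
  [[0.013,0,0.16],[0,0,0]],
  [[0.013,0,0.175],[0,0,0]],
  [[0.013,0,0.18],[0,0,0]],
  [[0.013,0,0.18],[0,0,0]],
])

```text
clock: 6.55
tcp_pos: [0.6136, -0.04, 0.0768]
orientation: [0.317, -3.125, -0.001]
contact_force: [-3.7, 0.5, 6.2]
grip_width: 0.0115
gripper_force: 40.4
```

Call:
apply_moves([
  [[0,0,0],[0,0,0]],
  [[0,0,0],[0,0,0]],
  [[0,0,0],[0,0,0]],
  [[0,0,0],[0,0,0]],
], jaw=0.2)

```text
clock: 7.05
tcp_pos: [0.6139, -0.0401, 0.0762]
orientation: [0.318, -3.125, 0.0]
contact_force: [0.6, -0.7, -0.4]
grip_width: 0.0512
gripper_force: 0.0
```

Call:
apply_moves([
  [[0,0,-0.1],[0,0,0]],
  [[0,0,-0.2],[0,0,0]],
  [[0,0,-0.3],[0,0,0]],
  [[0.05,0,-0.4],[0,0,0]],
  [[0.2,0,-0.4],[0,0,0]],
  [[0.2,0,-0.4],[0,0,0]],
])

```text
clock: 7.8
tcp_pos: [0.5625, -0.0511, 0.1764]
orientation: [0.315, -3.124, -0.0]
contact_force: [0.5, 0.6, 0.2]
grip_width: 0.0516
gripper_force: 0.0
```

```bash
python3 - <<'E'
from h import *
g=snap('wrist','w5.png'); s=telemetry.get_obs()
M=rot(s['orientation']);print(s['clock'],s['tcp_pos'],M.round(3),s['joints'].round(2),s['contact_force'])
im=cv2.imread('pics/w5.png'); cv2.imwrite('pics/w5b.png',cv2.resize(im[80:380,80:480],None,fx=2,fy=2,interpolation=cv2.INTER_CUBIC))
E
```

```text
7.85 [ 0.56418847 -0.05037769  0.17650626] [[-0.98  -0.201 -0.   ]
 [-0.201  0.98   0.   ]
 [ 0.     0.    -1.   ]] [-0.22  0.4   0.25  1.91 -0.13  0.85  1.87] [-0.00642969 -0.68106457 -0.52582319]
```

View pics/w5b.png

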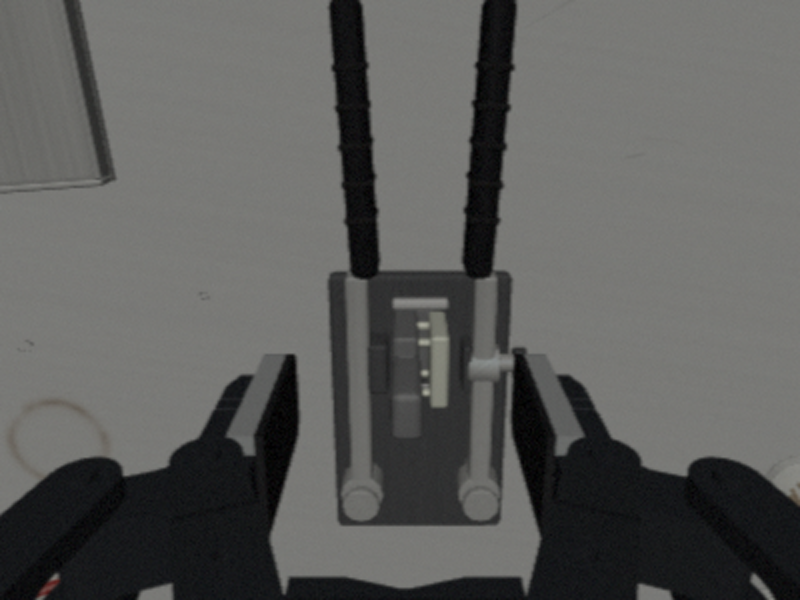

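```bash
python3 - <<'E'
from h import *
g=load('w5.png'); n=np.array([.6141,-.0330]); 
for yaw in (11.6,):
  c,s=np.cos(np.radians(yaw)),np.sin(np.radians(yaw))
  for x,y,z in [(-54,27.5,39),(-54,-27.5,39),(-110,27.5,39),(-110,-27.5,39),(-20,0,16),(65,27.5,44),(65,-27.5,44)]:
    p=[n[0]+(x*c-y*s)/1e3,n[1]+(x*s+y*c)/1e3,z/1e3]; u,v=proj(g,p); print(x,y,round((u-80)*2),round((v-80)*2))
print(tool([.6141-.110*c-.56419,-.0330-.110*s+.05038,0]))
E
```

```text
-54 27.5 489 251
-54 -27.5 354 252
-110 27.5 495 111
-110 -27.5 351 112
-20 0 420 308
65 27.5 481 505
65 -27.5 360 505
[0.2305 0.0279 0.    ]
```

Call:
apply_moves([
  [[0.12,0.014,0],[0,0,0]],
  [[0.23,0.026,0.05],[0,0,0]],
  [[0.23,0.026,0.2],[0,0,0]],
  [[0.23,0.026,0.35],[0,0,0]],
  [[0.23,0.026,0.5],[0,0,0]],
  [[0.23,0.026,0.555],[0,0,0]],
  [[0.23,0.026,0.555],[0,0,0]],
], jaw=1)

```text
clock: 8.72
tcp_pos: [0.5075, -0.0552, 0.037]
orientation: [0.318, -3.124, -0.0]
contact_force: [0.3, 0.1, 0.2]
grip_width: 0.0857
gripper_force: 0.0
```

Call:
apply_moves([
  [[0,0,0],[0,0,0]],
  [[0,0,0],[0,0,0]],
  [[0,0,0],[0,0,0]],
], jaw=0.5, newtons=20)

```text
clock: 9.1
tcp_pos: [0.5084, -0.0553, 0.0386]
orientation: [-0.318, 3.123, -0.0]
contact_force: [0.6, -0.3, 1.7]
grip_width: 0.064
gripper_force: 1.3
```

Call:
apply_moves([
  [[0,0,0],[0,0,0]],
  [[0,0,0],[0,0,0]],
  [[0,0,0],[0,0,0]],
], jaw=0.36)

```text
clock: 9.48
tcp_pos: [0.5076, -0.0553, 0.0376]
orientation: [-0.318, 3.125, -0.0]
contact_force: [1.6, 0.0, 1.8]
grip_width: 0.0584
gripper_force: 1.4
```

Call:
apply_moves([
  [[0,0,0],[0,0,0]],
  [[0,0,0],[0,0,0]],
  [[0,0,0],[0,0,0]],
], jaw=0.28)

```text
clock: 9.85
tcp_pos: [0.5073, -0.0553, 0.0375]
orientation: [-0.318, 3.125, 0.0]
contact_force: [1.3, 0.4, 1.8]
grip_width: 0.0547
gripper_force: 1.5
```

Call:
apply_moves([
  [[0,0,0],[0,0,0]],
  [[0,0,0],[0,0,0]],
], jaw=0.22)

```text
clock: 10.1
tcp_pos: [0.5072, -0.0553, 0.0375]
orientation: [0.318, -3.125, -0.0]
contact_force: [1.1, 0.0, 2.2]
grip_width: 0.0519
gripper_force: 1.6
```

Call:
apply_moves([
  [[0,0,0],[0,0,0]],
  [[0,0,0],[0,0,0]],
], jaw=0.17)

```text
clock: 10.35
tcp_pos: [0.5071, -0.0553, 0.0375]
orientation: [0.318, -3.125, -0.0]
contact_force: [0.4, -0.3, 1.8]
grip_width: 0.0498
gripper_force: 1.6
```

Call:
apply_moves([
  [[0,0,0],[0,0,0]],
  [[0,0,0],[0,0,0]],
], jaw=0.13)

```text
clock: 10.6
tcp_pos: [0.5071, -0.0553, 0.0375]
orientation: [0.318, -3.125, -0.0]
contact_force: [0.1, -0.8, 2.6]
grip_width: 0.0482
gripper_force: 1.7
```

Call:
apply_moves([
  [[0,0,0],[0,0,0]],
  [[0,0,0],[0,0,0]],
], jaw=0.1)

```text
clock: 10.85
tcp_pos: [0.5071, -0.0553, 0.0375]
orientation: [0.318, -3.125, -0.0]
contact_force: [0.3, -0.6, 2.6]
grip_width: 0.0471
gripper_force: 1.8
```

Call:
apply_moves([
  [[0,0,0],[0,0,0]],
  [[0,0,0],[0,0,0]],
], jaw=0.07)

```text
clock: 11.1
tcp_pos: [0.5072, -0.0554, 0.0375]
orientation: [0.318, -3.125, -0.0]
contact_force: [-0.3, -0.7, 2.8]
grip_width: 0.0459
gripper_force: 2.2
```

Call:
apply_moves([
  [[0,0,0],[0,0,0]],
  [[0,0,0],[0,0,0]],
], jaw=0.04)

```text
clock: 11.35
tcp_pos: [0.5072, -0.0554, 0.0376]
orientation: [0.318, -3.125, 0.0]
contact_force: [-1.1, -0.2, 4.9]
grip_width: 0.0446
gripper_force: 4.6
```

Contact with the tag has begun, so smaller steps from here.

Call:
apply_moves([
  [[0,0,0],[0,0,0]],
  [[0,0,0],[0,0,0]],
], jaw=0.02)

```text
clock: 11.6
tcp_pos: [0.5072, -0.0555, 0.0377]
orientation: [0.317, -3.125, 0.0]
contact_force: [-1.4, -0.5, 6.5]
grip_width: 0.0437
gripper_force: 6.2
```

Call:
apply_moves([
  [[0,0,0],[0,0,0]],
  [[0,0,0],[0,0,0]],
], jaw=0.0)

```text
clock: 11.85
tcp_pos: [0.5072, -0.0556, 0.0378]
orientation: [-0.317, 3.126, -0.0]
contact_force: [-1.7, -0.7, 7.3]
grip_width: 0.0427
gripper_force: 7.8
```

Call:
apply_moves([
  [[0,0,0],[0,0,0]],
  [[0,0,0],[0,0,0]],
], jaw=-0.02)

```text
clock: 12.1
tcp_pos: [0.5073, -0.0557, 0.0379]
orientation: [-0.317, 3.125, -0.0]
contact_force: [-2.4, -0.9, 9.3]
grip_width: 0.0418
gripper_force: 9.1
```

Call:
apply_moves([
  [[0,0,0],[0,0,0]],
  [[0,0,0],[0,0,0]],
], jaw=-0.035)

```text
clock: 12.35
tcp_pos: [0.5073, -0.0558, 0.038]
orientation: [-0.317, 3.125, -0.0]
contact_force: [-1.9, -1.6, 8.4]
grip_width: 0.0416
gripper_force: 10.0
```

Call:
apply_moves([
  [[0,0,0],[0,0,0]],
  [[0,0,0],[0,0,0]],
], jaw=-0.05)

```text
clock: 12.6
tcp_pos: [0.5074, -0.0559, 0.0381]
orientation: [-0.317, 3.125, -0.001]
contact_force: [-2.9, -1.9, 10.2]
grip_width: 0.0408
gripper_force: 10.5
```

Call:
apply_moves([
  [[0,0,0],[0,0,0]],
  [[0,0,0],[0,0,0]],
], jaw=-0.065)

```text
clock: 12.85
tcp_pos: [0.5074, -0.056, 0.0381]
orientation: [-0.316, 3.125, -0.001]
contact_force: [-2.8, -1.8, 10.4]
grip_width: 0.0403
gripper_force: 10.7
```

Call:
apply_moves([
  [[0,0,0],[0,0,0]],
  [[0,0,0],[0,0,0]],
], jaw=-0.08)

```text
clock: 13.1
tcp_pos: [0.5074, -0.0561, 0.0382]
orientation: [-0.316, 3.125, -0.001]
contact_force: [-2.7, -2.7, 11.4]
grip_width: 0.0392
gripper_force: 10.4
```

Call:
apply_moves([
  [[0,0,0],[0,0,0]],
  [[0,0,0],[0,0,0]],
], jaw=-0.095)

```text
clock: 13.35
tcp_pos: [0.5075, -0.0563, 0.0383]
orientation: [-0.316, 3.125, -0.001]
contact_force: [-2.7, -2.6, 12.7]
grip_width: 0.039
gripper_force: 9.3
```

Call:
apply_moves([
  [[0,0,0],[0,0,0]],
  [[0,0,0],[0,0,0]],
], jaw=-0.11)

```text
clock: 13.6
tcp_pos: [0.5075, -0.0563, 0.0381]
orientation: [-0.316, 3.125, -0.001]
contact_force: [-1.4, -3.3, 10.7]
grip_width: 0.0382
gripper_force: 6.2
```

Call:
apply_moves([
  [[0,0,0],[0,0,0]],
  [[0,0,0],[0,0,0]],
], jaw=-0.125)

```text
clock: 13.85
tcp_pos: [0.5074, -0.0551, 0.0375]
orientation: [-0.318, 3.125, 0.0]
contact_force: [0.2, -0.9, 3.3]
grip_width: 0.0373
gripper_force: 2.0
```

Call:
apply_moves([
  [[0,0,0],[0,0,0]],
  [[0,0,0],[0,0,0]],
], jaw=-0.145)

```text
clock: 14.1
tcp_pos: [0.5074, -0.0551, 0.0375]
orientation: [-0.318, 3.125, 0.0]
contact_force: [-0.2, -0.1, 1.6]
grip_width: 0.0368
gripper_force: 1.9
```

Call:
apply_moves([
  [[0,0,0],[0,0,0]],
  [[0,0,0],[0,0,0]],
], jaw=-0.165)

```text
clock: 14.35
tcp_pos: [0.5074, -0.0552, 0.0375]
orientation: [-0.318, 3.125, 0.0]
contact_force: [0.4, 0.5, 1.9]
grip_width: 0.0359
gripper_force: 1.9
```

Call:
apply_moves([
  [[0,0,0],[0,0,0]],
  [[0,0,0],[0,0,0]],
  [[0,0,0],[0,0,0]],
], jaw=0.4)

```text
clock: 14.72
tcp_pos: [0.5067, -0.0553, 0.0372]
orientation: [0.318, -3.124, -0.0]
contact_force: [0.3, -0.2, -1.3]
grip_width: 0.0598
gripper_force: 1.4
```

Call:
apply_moves([
  [[0,0,0],[0,0,0]],
  [[0,0,0],[0,0,0]],
  [[0,0,-0.15],[0,0,0]],
  [[0,0,-0.35],[0,0,0]],
  [[0,0,-0.55],[0,0,0]],
  [[-0.1,0,-0.55],[0,0,0]],
  [[-0.25,0,-0.55],[0,0,0]],
  [[-0.25,0,-0.55],[0,0,0]],
  [[-0.25,0,-0.55],[0,0,0]],
], jaw=1)

```text
clock: 15.85
tcp_pos: [0.5677, -0.043, 0.1747]
orientation: [0.317, -3.124, 0.0]
contact_force: [0.1, -1.0, 0.5]
grip_width: 0.0853
gripper_force: 0.0
```

```bash
python3 - <<'E'
from h import *
g=snap('wrist','w6.png'); s=telemetry.get_obs()
M=rot(s['orientation']);print(s['clock'],s['tcp_pos'],M.round(3),s['joints'].round(2),s['contact_force'])
im=cv2.imread('pics/w6.png'); cv2.imwrite('pics/w6b.png',cv2.resize(im[180:330,180:380],None,fx=4,fy=4,interpolation=cv2.INTER_CUBIC))
E
```

```text
15.9 [ 0.56737171 -0.04317609  0.17470742] [[-0.98  -0.201 -0.001]
 [-0.201  0.98  -0.   ]
 [ 0.001  0.    -1.   ]] [-0.24  0.4   0.26  1.9  -0.13  0.85  1.86] [ 0.55567086  0.12585108 -0.48199082]
```

View pics/w6b.png

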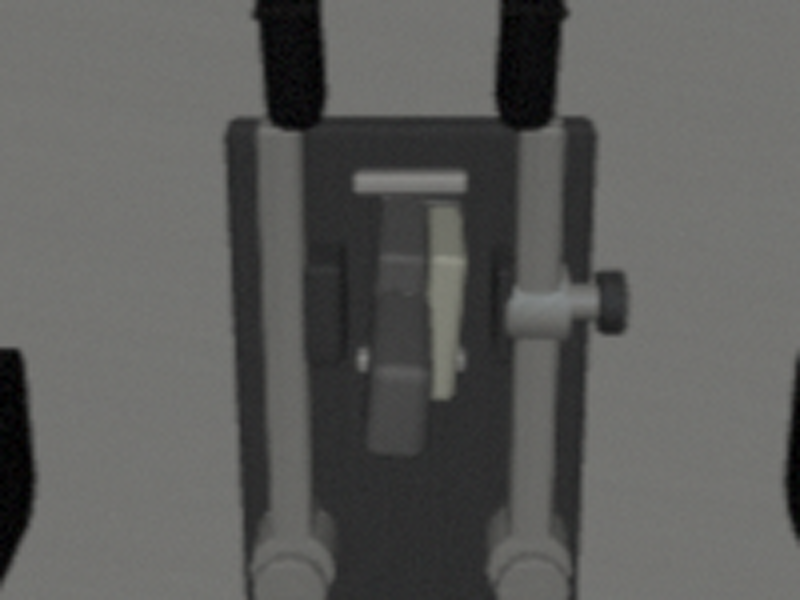

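```bash
python3 - <<'E'
from h import *
g=load('w6.png'); s=telemetry.get_obs(); M=rot(s['orientation']); T=s['tcp_pos']
P=lambda a,b,z: ray(g,180+a/4,180+b/4,z)
c=lambda a,b,z:(M.T@(P(a,b,z)-T)).round(4)
t=c(398,412,.081); print('tab',t,t/.25, P(398,412,.081))
for a,b,z in [((376,372),(367,452),.081),((427,372),(422,452),.081),((429,262),(430,398),.041),((465,262),(452,398),.041)]:
    d=c(*b,z)-c(*a,z); print(d, np.degrees(np.arctan2(d[1],-d[0])))
# tray
t=np.array([.5252,-.2426]); print('tray',t)
E
```

```text
tab [-0.0464 -0.0016  0.0936] [-0.1856 -0.0064  0.3744] [ 0.61299836 -0.03546712  0.081     ]
[-0.0165 -0.0018 -0.0001] -6.225829064425769
[-0.0165 -0.0008 -0.0001] -2.77580344878313
[-0.032   0.0003 -0.0001] 0.5371321970091147
[-0.032  -0.0024 -0.0001] -4.289153328819017
tray [ 0.5252 -0.2426]
```

Call:
apply_moves([
  [[-0.1,-0.006,0],[0,0,0.018]],
  [[-0.185,-0.006,0.05],[0,0,0.018]],
  [[-0.185,-0.006,0.1],[0,0,0.018]],
  [[-0.185,-0.006,0.2],[0,0,0.018]],
  [[-0.185,-0.006,0.3],[0,0,0.018]],
  [[-0.185,-0.006,0.385],[0,0,0.018]],
  [[-0.185,-0.006,0.385],[0,0,0.018]],
], jaw=0.1)

```text
clock: 16.77
tcp_pos: [0.6113, -0.0354, 0.077]
orientation: [0.228, -3.128, -0.0]
contact_force: [0.3, 0.3, 0.2]
grip_width: 0.047
gripper_force: 0.0
```

Call:
apply_moves([
  [[0,0,0],[0,0,0]],
  [[0,0,0],[0,0,0]],
  [[0,0,0],[0,0,0]],
  [[0,0,0],[0,0,0]],
  [[0,0,0],[0,0,0]],
], jaw=-1, newtons=40)

```text
clock: 17.4
tcp_pos: [0.6146, -0.035, 0.0799]
orientation: [-0.229, 3.132, 0.0]
contact_force: [-0.4, 0.2, 6.9]
grip_width: 0.011
gripper_force: 41.8
```

Call:
apply_moves([
  [[0,0,-0.08],[0,0,0]],
  [[0,0,-0.2],[0,0,0]],
  [[0,0,-0.4],[0,0,0]],
  [[0,0,-0.5],[0,0,0]],
  [[0,0,-0.5],[0,0,0]],
])

```text
clock: 18.02
tcp_pos: [0.6156, -0.035, 0.2071]
orientation: [-0.229, 3.128, 0.0]
contact_force: [-0.2, -0.3, -1.3]
grip_width: 0.0114
gripper_force: 40.8
```

```bash
python3 - <<'E'
from h import *
s=telemetry.get_obs(); M=rot(s['orientation']); T=s['tcp_pos']; print(T,M.round(3),s['joints'].round(2),s['grip_width'])
g=load('top0.png')
c=np.mean([ray(g,u*.7,v*.7,.014) for u,v in [(473,303),(509,298),(484,348),(519,342)]],0);print(c)
# tray corner seen in wrist w5 (crop x2, off 80): far-left corner
g=load('w5.png'); print(ray(g,80+113/2,80+180/2,.014)); g=load('w3.png'); print(ray(g,80+128/2,80+57/2,.014))
print((M.T@(c-T)/.25).round(3))
E
```

```text
[ 0.61559542 -0.03500086  0.20711962] [[-0.989 -0.145  0.006]
 [-0.145  0.989  0.   ]
 [-0.006 -0.    -1.   ]] [-0.25  0.44  0.28  1.77 -0.14  0.95  1.8 ] 0.011389124971117284
[ 0.52463448 -0.24343547  0.014     ]
[ 0.5635222  -0.17964757  0.014     ]
[ 0.5652611  -0.17966591  0.014     ]
[ 0.486 -0.772  0.77 ]
```

Call:
apply_moves([
  [[0.13,-0.2,0],[0,0,0]],
  [[0.26,-0.4,0],[0,0,0]],
  [[0.39,-0.6,0],[0,0,0]],
  [[0.49,-0.765,0],[0,0,0]],
  [[0.49,-0.765,0.1],[0,0,0]],
  [[0.49,-0.765,0.25],[0,0,0]],
  [[0.49,-0.765,0.35],[0,0,0]],
  [[0.49,-0.765,0.45],[0,0,0]],
  [[0.49,-0.765,0.5],[0,0,0]],
  [[0.49,-0.765,0.5],[0,0,0]],
])

```text
clock: 19.27
tcp_pos: [0.5199, -0.2416, 0.0779]
orientation: [0.229, -3.131, -0.001]
contact_force: [-0.1, -0.2, -0.8]
grip_width: 0.0111
gripper_force: 40.8
```

```bash
python3 - <<'E'
from h import *
g=snap('wrist','w7.png'); s=telemetry.get_obs(); print(s['tcp_pos'],s['contact_force'],s['joints'].round(2))
im=cv2.imread('pics/w7.png'); cv2.imwrite('pics/w7b.png',cv2.resize(im,(800,600),interpolation=cv2.INTER_CUBIC))
E
```

```text
[ 0.52062729 -0.24193597  0.07876341] [ 0.55664102 -0.29635927 -1.20845259] [ 0.12  0.56  0.28  1.95 -0.23  0.67  2.25]
```

View pics/w7b.png

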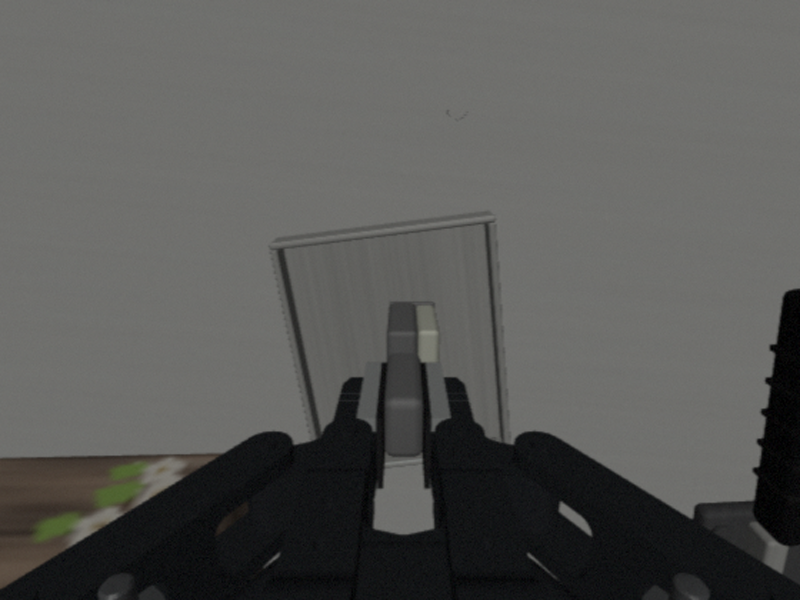

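The shut tag hangs in the middle of the tray, around (410,330), with walls well clear on all sides. I'll lower it until it touches.

Call:
apply_moves([
  [[0,0,0.008],[0,0,0]],
  [[0,0,0.014],[0,0,0]],
  [[0,0,0.02],[0,0,0]],
  [[0,0,0.02],[0,0,0]],
])

```text
clock: 19.82
tcp_pos: [0.5207, -0.2419, 0.0738]
orientation: [-0.229, 3.133, 0.0]
contact_force: [0.3, 1.0, -0.2]
grip_width: 0.011
gripper_force: 40.8
```

Call:
apply_moves([
  [[0,0,0.004],[0,0,0]],
  [[0,0,0.008],[0,0,0]],
  [[0,0,0.008],[0,0,0]],
])

```text
clock: 20.2
tcp_pos: [0.521, -0.2421, 0.0729]
orientation: [-0.229, 3.133, 0.0]
contact_force: [-2.8, 1.0, 10.7]
grip_width: 0.0113
gripper_force: 42.3
```

Call:
apply_moves([
  [[0,0,-0.002],[0,0,0]],
  [[0,0,-0.002],[0,0,0]],
  [[0,0,-0.002],[0,0,0]],
  [[0,0,-0.002],[0,0,0]],
], jaw=0)

```text
clock: 20.7
tcp_pos: [0.5207, -0.2419, 0.0721]
orientation: [0.229, -3.133, -0.0]
contact_force: [0.4, 0.5, -0.7]
grip_width: 0.0429
gripper_force: 0.0
```

Call:
apply_moves([
  [[0,0,-0.1],[0,0,0]],
  [[0,0,-0.25],[0,0,0]],
  [[0,0,-0.45],[0,0,0]],
  [[0,0,-0.6],[0,0,0]],
  [[0,0,-0.6],[0,0,0]],
  [[0,0,-0.6],[0,0,0]],
  [[0,0,-0.6],[0,0,0]],
])

```text
clock: 21.58
tcp_pos: [0.5199, -0.2415, 0.2208]
orientation: [0.229, -3.131, -0.002]
contact_force: [-0.2, -0.8, 0.2]
grip_width: 0.0427
gripper_force: 0.0
```

```bash
python3 - <<'E'
from h import *
g=snap('wrist','w8.png'); s=telemetry.get_obs(); print(s['tcp_pos'],s['contact_force'],s['clock'])
im=cv2.imread('pics/w8.png'); cv2.imwrite('pics/w8b.png',cv2.resize(im,(800,600),interpolation=cv2.INTER_CUBIC))
E
```

```text
[ 0.52001356 -0.24159335  0.22088169] [-0.2231318  -0.64206254 -0.44909731] 21.625
```

View pics/w8b.png

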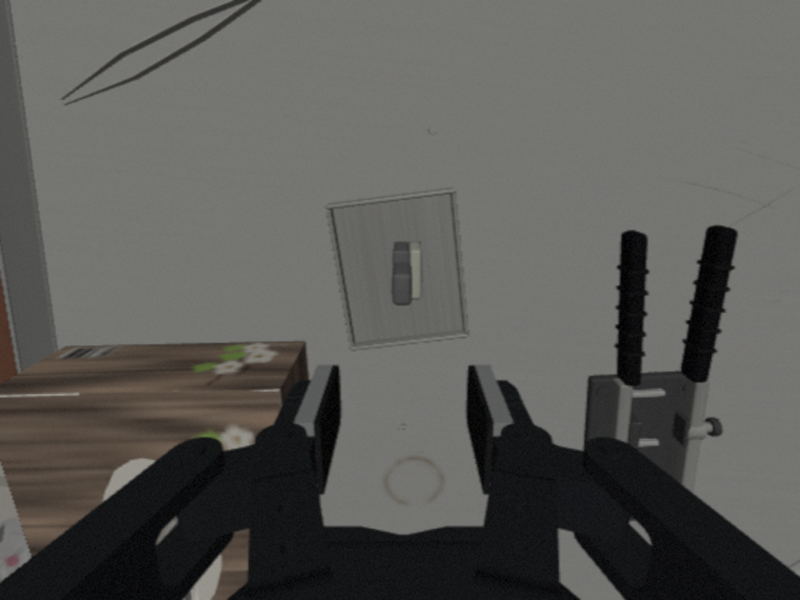

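The tag stands upright and shut in the middle of the tray at (405,272), and the handles are open.

```bash
python3 -c "
from bench import job
print(job.hand_in())"
```

```text
the job is handed in; nothing more can be done
None
```

The job is handed in: the tag snapped shut in the pliers and now stands upright in the middle of the tray, with the handles sprung open and the bottles, swab glass and tweezers left alone; the hand-in gave no verdict.

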